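# Check a glued bracket joint, then proof-load it

## Task

Proof-test the bracket glued to the pull tester. First take the scriber from its block and run its tip slowly and lightly along the white glue seam at the outer edge of the bracket's foot, from the end nearest you to the far end, then stand the scriber back in its block. Then pull the tester's spring handle out until its pointer is level with the marker on the rail, without pulling it clearly past, and finish while still holding it there; do not shift the marker or the other things on the bench.

Things in the scene. Friction and masses are not known exactly. Their poses are not given: they have to be found in the camera images.
- tester: Fixed pull tester. Aluminium base plate 12 mm thick, x -150..+135, y -75..+75 mm in its own frame; origin on the bench below the draw axis. Own x runs from the pull handle (-x end) to the glued bracket (+x end); the handle is pulled towards -x; the +y side with the scale rail faces the robot within 20 degrees. Grey box-shaped spring housing at x -22..+50, y -44..+44 mm, top 69 mm above the bench.
- seam_start (a point): End nearest the robot of the glue seam, on the base plate, 2 mm outside the edge of the bracket's foot. The seam is a straight white bead towards the tester's -y; axes as the tester's. Being on the seam means the tip no more than about 7 mm aside and from touching up to about 8 mm above it, moving at 20 to 50 mm/s.
- seam_end (a point): Far end of the glue seam, 80 mm from seam_start. The steel bracket is 92 mm wide; in the tester's frame its upright leg is at x 67..73 mm (top 68 mm above the bench), its foot, 5 mm thick, reaches to x 107 mm.
- holder: Fixed grey block, 56 x 56 x 50 mm, with one vertical hole, 15 mm across and 48 mm deep, in the middle of its top, where the scriber stands. Origin under its centre, on the bench.
- scriber: Loose scriber, about 50 g, upright in the holder: needle-pointed shaft 6 mm thick, 46 mm long; then a collar 24 mm across and 6 mm high which rests on the block; then a round handle 14 mm thick, 50 mm long (102 mm in all). Origin at the needle tip, own z up the handle. In the block its tip is 4 mm above the bench.
- scriber_grip (a point): Middle of the scriber's handle, on its axis, 77 mm above the tip, where it is grasped from above.
- scriber_tip (a point): The scriber's needle tip.
- draw (a joint): How far the pull handle is out, in m: 0 home (spring pulls it back), 0.07 end stop. About 2 N when home, growing by 1.3 N per cm; it springs home when let go.
- draw_grip (a point): Middle of the black cross handle: a round bar 15 mm thick, 76 mm long, level along the tester's y, centre 50 mm above the bench, at home 46 mm clear of the housing. Two 8 mm rods join its ends to the housing and leave 52 mm free between them, so that it is pinched in its middle from above, one finger on the housing side and one on the outer side.
- pointer (a point): Tip of the thin wire pointer bent from the rail end of the cross handle; 50 mm from draw_grip in the tester's y, 10 mm lower, same x.
- marker (a joint): Place of the small dark marker saddle on the scale rail, in m: the value of joint draw at which the pointer is level with it. It stays where it is unless pushed with more than 6 N.
- mark (a point): The middle of the marker's edge beside the pointer; the saddle is 6 mm wide along the rail and reaches to z = 50 mm. Axes as the tester's: the pointer is level with it when both have the same x in the tester's frame.
- cleaner: A bystander: tip cleaner pot, loose on the bench, to be left alone. Origin under its centre.
- flux: A bystander: small flux bottle, loose on the bench, to be left alone. Origin under its centre.
- reel: A bystander: solder reel, loose on the bench, to be left alone. Origin under its centre.
- board: A bystander: circuit board, loose on the bench, to be left alone. Origin under its centre.
- pliers: A bystander: pliers, loose on the bench, to be left alone. Origin under its centre.

How it is judged (in metres and radians):
On the way, in this order (a step that is already met when the one before it is completed fails the run):
1. the held scriber's tip passes the seam's start, slowly (x of scriber_tip in the frame of seam_start between -0.007 and 0.007 m and y of scriber_tip in the frame of seam_start between -0.007 and 0.007 m and z of scriber_tip in the frame of seam_start between -0.003 and 0.01 m and linear speed of scriber below 0.08 m/s and contact force between the fingers and scriber above 0.5 N), for 0.05 s.
2. the held scriber's tip passes the seam's first quarter, slowly (x of scriber_tip in the frame of seam_start between -0.007 and 0.007 m and y of scriber_tip in the frame of seam_start between -0.027 and -0.013 m and z of scriber_tip in the frame of seam_start between -0.003 and 0.01 m and linear speed of scriber below 0.08 m/s and contact force between the fingers and scriber above 0.5 N), for 0.05 s.
3. the held scriber's tip passes the seam's middle, slowly (x of scriber_tip in the frame of seam_start between -0.007 and 0.007 m and y of scriber_tip in the frame of seam_start between -0.047 and -0.033 m and z of scriber_tip in the frame of seam_start between -0.003 and 0.01 m and linear speed of scriber below 0.08 m/s and contact force between the fingers and scriber above 0.5 N), for 0.05 s.
4. the held scriber's tip passes the seam's third quarter, slowly (x of scriber_tip in the frame of seam_start between -0.007 and 0.007 m and y of scriber_tip in the frame of seam_start between -0.067 and -0.053 m and z of scriber_tip in the frame of seam_start between -0.003 and 0.01 m and linear speed of scriber below 0.08 m/s and contact force between the fingers and scriber above 0.5 N), for 0.05 s.
5. the held scriber's tip passes the seam's far end, slowly (x of scriber_tip in the frame of seam_start between -0.007 and 0.007 m and y of scriber_tip in the frame of seam_start between -0.087 and -0.073 m and z of scriber_tip in the frame of seam_start between -0.003 and 0.01 m and linear speed of scriber below 0.08 m/s and contact force between the fingers and scriber above 0.5 N), for 0.05 s.
6. the scriber stands in its block again and is let go (z of scriber_tip in the frame of holder between -0.001 and 0.009 m and horizontal distance between scriber_tip and holder below 0.008 m and angle between scriber's own z axis and vertical below 0.1 rad and not (contact force between the fingers and scriber above 0.5 N)), for 0.2 s.
7. the handle is pulled until the pointer is level with the marker (x of pointer in the frame of mark between -0.005 and 0.005 m and contact force between the fingers and draw above 1 N), for 0.2 s.
At the end, for the whole second after the job is handed in: The fingers hold the pull handle (over 1 N) at rest with the pointer within 5 mm of level with the marker, through the last second; the scriber stands upright in its block (within 8 mm and 0.1 rad, fully down within 5 mm); the marker has not shifted by 4 mm (all of step 7 and velocity of joint draw between -0.01 and 0.01 m/s and z of scriber_tip in the frame of holder between -0.001 and 0.009 m and horizontal distance between scriber_tip and holder below 0.008 m and angle between scriber's own z axis and vertical below 0.1 rad and distance of mark from where it was at the start of the episode below 0.004 m); the arm keeps its last pose, push and grip.
It fails at once if the scriber is pressed hard on the tester (over 20 N) (contact force between scriber and tester above 20 N).
It fails at once if the handle is pulled more than 10 mm past the marker (x of pointer in the frame of mark below -0.01 m).
It fails at once if the marker is shifted by more than 4 mm (distance of mark from where it was at the start of the episode above 0.004 m).
It fails at once if another thing is shifted by more than 30 mm (distance of any of cleaner, flux, reel, board, pliers from where it was at the start of the episode above 0.03 m).
It also fails if it takes over 67 s, if anything falls off the work surface, if the arm or the gripper's body presses on something with over 40 N, if the wrist force passes 120 N, or if a joint passes its speed limit or range.

## Robot

A 7-joint arm with a two-finger parallel gripper is mounted at the origin on a cart in front of the work surface, level with it; the furniture and walls round the work are solid. World frame = base frame: x ahead of the robot, y to its left, z up, the work surface at z = 0. Lengths are in m, angles in degrees, forces in N, time in s.
With the tool pointing down it reaches from about 0.425 to 0.925 m from the base axis. Payload 6.8 kg.
Tool frame: the origin (TCP) lies midway between the tips of the shut fingers; the grasp point (between the pads) lies 19 mm behind it; z points along the fingers, y is the line along which they close (so a half turn about z gives the same grasp; the last joint's range is limited). The gripper opens to 85 mm and grips with 20 to 120 N. Pads are 22 mm wide; open, the fingers measure 114 mm over their backs; the gripper's body (76 mm by 85 mm) begins 54 mm behind the grasp point. The pads swing forward as they close: fully open they stand 13 mm farther back than shut.
Start: joints at [63.65, 27.33, 1.283, 89.118, -0.659, 63.558, -4.761], TCP at [0.233, -0.634, 0.231] pointing down, gripper open.
Joint ranges: [-169.35, 169.35], [-19.33, 120.38], [-80.79, 83.38], [13.8, 139.57], [-78.32, 258.32], [9.67, 109.79], [-169.56, 169.56]. Speed limits (degrees/s): [136.94, 136.94, 180, 180, 180, 180, 180].

## Interface

Orientations are given as [roll, pitch, yaw] about the fixed x, y, z axes, in that order (R = Rz(yaw) Ry(pitch) Rx(roll)).
In Python, from station import telemetry, optics, order gives the robot as it stands.
- The arm moves only by the tool step_arm, never from a script. Its argument "series" is a list of rows, each a list of 7 numbers: the turn, a rotation vector about the tool's x, y, z in rad, then the shift along the tool's x, y, z in m, then the opening, from -1 (shut) to 1 (fully open). In form: [[wx, wy, wz, tx, ty, tz, gripper], ...]. A call has exactly 10 rows; each row shifts and turns the commanded pose from where the row before left it, along the tool's axes as they then stand; what a row does not reach is not made up. A row lasts 1/12 s, in which the tool goes at most 41.7 mm and 7.16 degrees, less where a joint would pass 70% of its speed; a pose out of reach is approached as far as the arm can. A call is refused whole if a number of a shift passes 0.0417 or a number of a turn 0.125, either way. A call with a gripper value outside its range is refused whole. The fingers move at their own pace and stop on an object; "grip_force" is the grip in N (left out, the last holds). Time passes only in rows, so rows that do not move let the fingers close, or fill a call up. It gives the time, the measured TCP pose, the force, the opening and the grip force at its end, in the units of the state.
- telemetry.observe(): the state, without advancing time (a new reading comes with each control period).
- optics.snapshot(name): name is "scene" or "top"; returns a dict with "image" (480x640x3 uint8, blue, green, red), "z_map" (480x640 float32, m along the optical axis (not along the pixel's ray), 0 where there is no reading), "camera_matrix" (3x3 intrinsics, pixels), "T" (4x4, takes a point from camera to world coordinates). Camera axes: x right, y down, z forward; pixel columns grow to the right and rows downward; lengths in m; the calibration is good to about 2 mm. A picture is of the moment at which its call begins.
- order.hand_in(): hands the job in; it is judged then, once.
The state is a dict: "time": time; "joint_pos": joint angles; "joint_velocities": joint speeds; "joint_torque": joint torques, N m; "ee_pos": TCP position; "eef_rot": TCP orientation; "ft_force": force on the tool from outside, world axes, zero at the start; "torque": the same for the moment, N m; "gripper_width": finger opening in m; "grip_force": force on a finger pad.
Only numpy, scipy, OpenCV 4.12 (cv2) and the standard library are available. Lean on these libraries where they do the work, as an engineer would, in place of code of your own. Each camera call takes 0.05 s, during which the arm holds its last target. There are 200 camera calls.

## Working session

There is one attempt and no reset: what is moved stays moved. The work goes in short steps, Python scripts to look and compute and a tool call to move; the robot and the scene stay as the last step left them, time stands still between calls to the robot, and variables do not carry over. Pictures are saved under pics/ and viewed, at most 12 in all, crops included, and the job is handed in when it is done.

Besides the shell and the picture viewer there is one more tool, called after "Emit:" by a JSON object that holds its "name" and its "arguments". step_arm: Moves the arm, as the interface text tells. Its arguments: {"type":"object","properties":{"series":{"type":"array"},"grip_force":{"type":"number"}},"required":["series"]}

```bash
mkdir -p pics; ls; cat > h.py <<'E'
import numpy as np, cv2
from station import telemetry, optics, order
def snap(n):
    s=optics.snapshot(n); np.savez(f'{n}.npz',**s); return s
def cloud(s):
    z=s['z_map'];K=s['camera_matrix'];v,u=np.indices(z.shape)
    P=np.stack([(u-K[0,2])*z/K[0,0],(v-K[1,2])*z/K[1,1],z],-1)
    return P@s['T'][:3,:3].T+s['T'][:3,3]
def proj(s,p):
    c=np.linalg.inv(s['T'])@np.r_[p,1]; q=s['camera_matrix']@c[:3]; return q[:2]/q[2]
E
python3 - <<'E'
from h import *
o=telemetry.observe();print({k:np.round(v,3).tolist() for k,v in o.items()})
for n in('scene','top'):
    s=snap(n);cv2.imwrite(f'pics/{n}0.png',s['image']);print(s['T'].round(3).tolist(),s['camera_matrix'].tolist())
E
```

```text
pics
{'time': 0.0, 'joint_pos': [63.648, 27.375, 1.281, 89.178, -0.66, 63.556, -4.759], 'joint_velocities': [-0.037, 0.022, -0.055, 0.028, -0.008, -0.078, -0.028], 'joint_torque': [0.0, -59.645, 1.608, -28.119, 0.013, 0.009, -0.0], 'ee_pos': [0.232, -0.633, 0.23], 'eef_rot': [-179.899, 0.007, 20.161], 'ft_force': [-0.012, 0.3, -0.523], 'torque': [0.044, 0.003, 0.021], 'grip_force': 0.0, 'gripper_width': 0.085}
[[-0.642, -0.336, 0.689, -0.351], [-0.766, 0.302, -0.567, 0.804], [-0.017, -0.892, -0.451, 0.672], [0.0, 0.0, 0.0, 1.0]] [[516.5287456629404, 0.0, 323.4781976676553], [0.0, 516.5287456629404, 234.04003671989005], [0.0, 0.0, 1.0]]
[[0.008, -0.998, 0.066, 0.453], [-1.0, -0.008, 0.001, 0.052], [-0.001, -0.066, -0.998, 1.367], [0.0, 0.0, 0.0, 1.0]] [[537.2807700895107, 0.0, 313.58789222739296], [0.0, 537.2807700895107, 245.00918101235948], [0.0, 0.0, 1.0]]
```

View pics/top0.png

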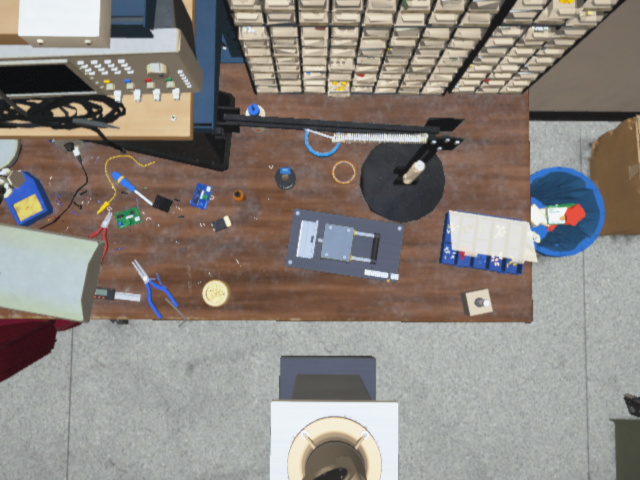

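View pics/scene0.png

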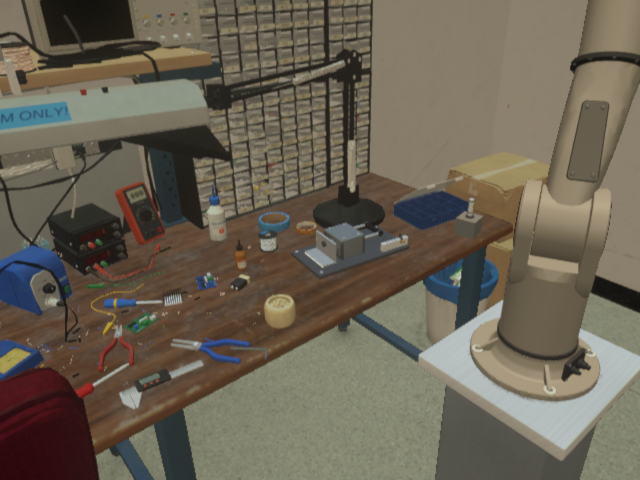

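The top view shows the tester at about (345,244), with the handle bar at (375,248), the housing at (336,241) and the bracket at (308,240). The scale rail is at (382,274) and the scriber block at (478,302). The scene view agrees.

```bash
python3 - <<'E'
from h import *
s=dict(np.load('top.npz'));C=cloud(s);im=s['image']
c=cv2.resize(im[200:290,275:415],None,fx=5.5,fy=5.5,interpolation=cv2.INTER_CUBIC);cv2.imwrite('pics/c1.png',c)
def f(u0,u1,v0,v1,z0,z1):
    P=C[v0:v1,u0:u1].reshape(-1,3);P=P[(P[:,2]>z0)&(P[:,2]<z1)]
    r=cv2.minAreaRect((P[:,:2]*1000).astype(np.float32));print(len(P),P.mean(0).round(4),np.round(r[0],1),np.round(r[1],1),r[2]);return P
print(C[230:250:4,285:400:6,2].round(3))
f(275,415,200,290,.062,.076)     # housing+ bracket top
f(318,360,215,265,.060,.076)
f(275,415,200,290,.006,.018)
f(460,500,285,320,.04,.06); f(460,500,285,320,.085,.125)
print(C[300:306,474:484,2].round(3))
E
```

```text
[[ 0.003  0.013  0.012  0.011  0.018  0.067  0.01   0.07   0.069  0.067
   0.068  0.068  0.009  0.016  0.006  0.01   0.011  0.014  0.015  0.012]
 [-0.004  0.011  0.009  0.015  0.02   0.065  0.01   0.067  0.066  0.069
   0.065  0.074  0.053  0.058  0.052  0.058  0.016  0.012  0.01   0.012]
 [-0.001  0.011  0.015  0.012  0.021  0.067  0.014  0.069  0.068  0.065
   0.071  0.067  0.004  0.01   0.01   0.057  0.017  0.008  0.013  0.02 ]
 [ 0.001  0.015  0.016  0.011  0.019  0.057  0.057  0.075  0.071  0.069
   0.067  0.072  0.011  0.014  0.016  0.056  0.013  0.015  0.01   0.011]
 [-0.001  0.015  0.011  0.016  0.015  0.007  0.011  0.07   0.066  0.067
   0.073  0.068  0.008  0.012  0.01   0.054  0.009  0.011  0.014  0.01 ]]
1101 [0.5461 0.0018 0.0684] [543.8 -18.6] [150.  89.] 81.84494018554688
1027 [ 0.5454 -0.0024  0.0684] [547.8   5.3] [89.9 87.9] 81.91680908203125
4726 [ 0.5435 -0.025   0.0118] [544.4 -24.3] [353.  226.5] 89.78400421142578
500 [ 0.4039 -0.3468  0.0495] [ 403.6 -349. ] [56.4 59. ] 12.606658935546875
42 [ 0.4034 -0.3473  0.1023] [ 402.9 -348.6] [11.9 13. ] 0.18528544902801514
[[0.044 0.054 0.058 0.053 0.058 0.061 0.067 0.077 0.081 0.079]
 [0.05  0.055 0.054 0.055 0.068 0.071 0.076 0.088 0.093 0.101]
 [0.051 0.057 0.056 0.058 0.062 0.075 0.083 0.09  0.101 0.103]
 [0.053 0.055 1.367 0.058 0.065 0.078 0.081 0.09  0.097 0.106]
 [0.051 0.059 0.055 0.056 0.069 0.075 0.082 0.092 0.1   0.101]
 [0.051 0.054 0.054 0.055 0.054 0.068 0.072 0.086 0.098 0.102]]
```

View pics/c1.png

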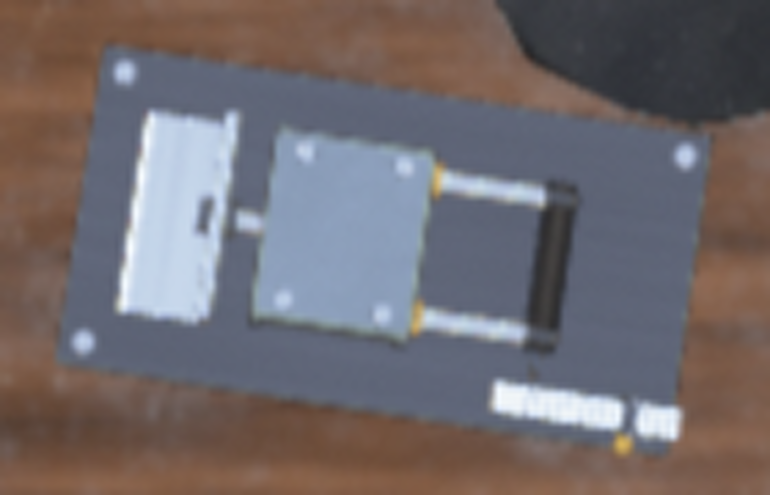

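```bash
cat >> h.py <<'E'
def tw(p,q): # tester->world ; p=(x,y,yaw)
    c,s_=np.cos(p[2]),np.sin(p[2]); q=np.asarray(q,float); return np.array([p[0]+c*q[0]-s_*q[1],p[1]+s_*q[0]+c*q[1],q[2]])
E
python3 - <<'E'
from h import *
from scipy.optimize import least_squares
s=dict(np.load('top.npz'))
F=[((135,-75,12),(108,46)),((-150,-75,12),(711,133)),((-150,75,12),(668,453)),((135,75,12),(58,362)),
((50,-44,69),(278,130)),((-22,-44,69),(438,152)),((50,44,69),(255,322)),((-22,44,69),(407,342))]
px=lambda c:(np.array(c)+.5)/5.5-.5+[275,200]
r=lambda p:np.concatenate([proj(s,tw(p,np.array(a)/1000))-px(b) for a,b in F])
q=least_squares(r,[.54,0,1.45]);p=q.x;print(p,np.rad2deg(p[2]),q.fun.round(2))
np.save('tester.npy',p)
def unproj(c,z):
    u=np.linalg.inv(s['camera_matrix'])@np.r_[px(c),1];d=s['T'][:3,:3]@u;o=s['T'][:3,3];w=o+d*(z-o[2])/d[2]
    c_,s_=np.cos(p[2]),np.sin(p[2]);d=w[:2]-p[:2];return w.round(4),np.round([c_*d[0]+s_*d[1],-s_*d[0]+c_*d[1]],4)
for n,c,z in [('bar',(553,266),.0575),('pointer',(533,378),.04),('mark',(630,412),.05),('markR',(624,412),.05),('seamfar',(148,112),.012),('seamnear',(120,312),.012)]: print(n,unproj(c,z))
for n,q in [('start',(.109,.04,.012)),('end',(.109,-.04,.012)),('bar',(-.0755,0,.05))]: print(n,tw(p,q).round(4))
E
```

```text
[ 0.54453965 -0.01728021  1.43375401] 82.14805342347293 [-0.92 -0.19  0.71  0.14  0.57  0.69 -0.58  0.84  0.03 -1.07  0.31 -0.8
 -1.   -0.13  0.86  0.54]
bar (array([ 0.5339, -0.0964,  0.0575]), array([-0.0798, -0.0003]))
pointer (array([ 0.4846, -0.0894,  0.04  ]), array([-0.0797,  0.0495]))
mark (array([ 0.4696, -0.1315,  0.05  ]), array([-0.1234,  0.0587]))
markR (array([ 0.4695, -0.1289,  0.05  ]), array([-0.1208,  0.0591]))
seamfar (array([0.6063, 0.0851, 0.012 ]), array([ 0.1099, -0.0472]))
seamnear (array([0.514 , 0.0971, 0.012 ]), array([0.1091, 0.0459]))
start [0.5198 0.0962 0.012 ]
end [0.5991 0.0852 0.012 ]
bar [ 0.5342 -0.0921  0.05  ]
```

```bash
python3 - <<'E'
from h import *
A=np.concatenate([cloud(dict(np.load(n+'.npz')))[np.load(n+'.npz')['z_map']>0] for n in('top','scene')])
A=A[(A[:,0]>.3)&(A[:,2]<.9)]
for n,(a,b) in dict(holder=(.4034,-.3475),start=(.52,.096),end=(.6,.085),bar=(.534,-.092),barout=(.528,-.14)).items():
    d=np.hypot(A[:,0]-a,A[:,1]-b)
    print(n,[(r,len(q:=A[(d<r)&(A[:,2]>.12)]),q.mean(0).round(2).tolist() if len(q) else 0) for r in(.1,.15,.2)])
q=A[(A[:,0]>.42)&(A[:,0]<.62)&(A[:,1]<-.25)&(A[:,1]>-.5)];print(np.percentile(q[:,2],[50,90,99,100]))
P=A[(A[:,1]<-.2)&(A[:,1]>-.55)&(A[:,0]<.42)&(A[:,2]>.115)];print(len(P),P.mean(0) if len(P) else 0)
E
```

```text
holder [(0.1, 0, 0), (0.15, 179, [0.51, -0.36, 0.12]), (0.2, 181, [0.51, -0.36, 0.12])]
start [(0.1, 0, 0), (0.15, 0, 0), (0.2, 128, [0.7, 0.02, 0.43])]
end [(0.1, 0, 0), (0.15, 2054, [0.72, 0.06, 0.44]), (0.2, 8476, [0.71, 0.15, 0.54])]
bar [(0.1, 0, 0), (0.15, 0, 0), (0.2, 5098, [0.7, -0.12, 0.39])]
barout [(0.1, 0, 0), (0.15, 13, [0.53, -0.28, 0.12]), (0.2, 4513, [0.7, -0.15, 0.37])]
[0.00384396 0.0948005  0.12066891 0.12858953]
0 0
```

Emit:
{"name": "step_arm", "arguments": {"series": [[0,0,0.1,0.02,-0.025,0,1],[0,0,0.1,0.02,-0.025,0,1],[0,0,0.1,0.02,-0.025,0,1],[0,0,0.1,0.02,-0.025,0,1],[0,0,0.09,0.02,-0.025,0,1],[0,0,0,0.015,-0.025,0,1],[0,0,0,0.015,-0.025,0,1],[0,0,0,0.015,-0.025,0,1],[0,0,0,0,0,0,1],[0,0,0,0,0,0,1]]}}

```text
time: 0.93
ee_pos: [0.368, -0.4264, 0.2311]
eef_rot: [-180.0, 0.0, -7.7]
ft_force: [0.4, -0.0, 0.2]
gripper_width: 0.0855
grip_force: 0.0
```

Emit:
{"name": "step_arm", "arguments": {"series": [[0,0,0,0.006,-0.02,0.015,1],[0,0,0,0.006,-0.02,0.015,1],[0,0,0,0.006,-0.02,0.015,1],[0,0,0,0.0065,-0.023,0.015,1],[0,0,0,0,0,0.02,1],[0,0,0,0,0,0,1],[0,0,0,0,0,0,1],[0,0,0,0,0,0,1],[0,0,0,0,0,0,1],[0,0,0,0,0,0,1]]}}

```text
time: 1.77
ee_pos: [0.4024, -0.3508, 0.1524]
eef_rot: [179.9, -0.1, -8.0]
ft_force: [0.1, -0.1, -0.2]
gripper_width: 0.0854
grip_force: 0.0
```

```bash
python3 - <<'E'
from h import *
s=snap('scene');C=cloud(s);c=proj(s,[.4034,-.3475,.08]);print(c)
u,v=c.astype(int);w=s['image'][v-50:v+50,u-50:u+50];cv2.imwrite('pics/s1.png',cv2.resize(w,None,fx=5,fy=5))
o=telemetry.observe();print(o['ee_pos'],o['eef_rot'],proj(s,o['ee_pos'])-c+50)
E
```

```text
[469.69551482 207.71510162]
[ 0.40242714 -0.3505494   0.15226728] [ 1.79941499e+02 -8.41379087e-02 -7.99877764e+00] [53.90194135 25.54828617]
```

View pics/s1.png

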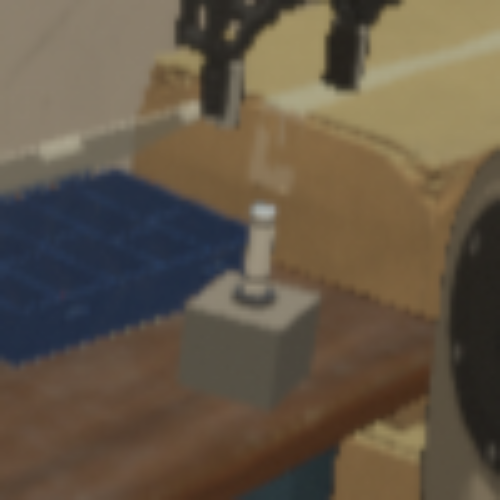

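The fingers stand at (222,110) and (345,80) in the crop, above the scriber handle at (260,250). They are lined up to within about 3 mm, so I descend.

Emit:
{"name": "step_arm", "arguments": {"series": [[0,0,0,0,0,0.02,1],[0,0,0,0,0,0.02,1],[0,0,0,0,0,0.02,1],[0,0,0,0,0,0.02,1],[0,0,0,0,0,0.01,1],[0,0,0,0,0,0,1],[0,0,0,0,0,0,0],[0,0,0,0,0,0,-0.5],[0,0,0,0,0,0,-1],[0,0,0,0,0,0,-1]], "grip_force": 30}}

```text
time: 2.65
ee_pos: [0.403, -0.35, 0.0624]
eef_rot: [179.9, -0.1, -7.9]
ft_force: [0.3, 1.2, 0.3]
gripper_width: 0.0389
grip_force: 0.0
```

Emit:
{"name": "step_arm", "arguments": {"series": [[0,0,0,0,0,0,-1],[0,0,0,0,0,0,-1],[0,0,0,0,0,0,-1],[0,0,0,0,0,0,-1],[0,0,0,0,0,0,-1],[0,0,0,0,0,0,-1],[0,0,0,0,0,0,-1],[0,0,0,0,0,0,-1],[0,0,0,0,0,0,-1],[0,0,0,0,0,0,-1]]}}

```text
time: 3.48
ee_pos: [0.4027, -0.3497, 0.0618]
eef_rot: [180.0, -0.0, -7.9]
ft_force: [-0.8, 0.6, 6.5]
gripper_width: 0.0132
grip_force: 29.3
```

Emit:
{"name": "step_arm", "arguments": {"series": [[0,0,0,0,0,-0.02,-1],[0,0,0,0,0,-0.03,-1],[0,0,0,0,0,-0.035,-1],[0,0,0,0,0,-0.035,-1],[0,0,0,0.0034,-0.0286,0,-1],[0,0,0,0.0034,-0.0286,0,-1],[0,0,0,0.0034,-0.0286,0,-1],[0,0,0,0.0034,-0.0286,0,-1],[0,0,0,0.0034,-0.0286,0,-1],[0,0,0,0.0034,-0.0286,0,-1]]}}

```text
time: 4.32
ee_pos: [0.4461, -0.1809, 0.1812]
eef_rot: [180.0, 0.0, -7.9]
ft_force: [1.2, -0.1, -0.7]
gripper_width: 0.0131
grip_force: 29.3
```

Emit:
{"name": "step_arm", "arguments": {"series": [[0,0,0,0.0038,-0.034,0,-1],[0,0,0,0.0038,-0.034,0,-1],[0,0,0,0.0038,-0.034,0,-1],[0,0,0,0.0038,-0.034,0,-1],[0,0,0,0.0038,-0.034,0,-1],[0,0,0,0.0038,-0.034,0,-1],[0,0,0,0.0038,-0.034,0,-1],[0,0,0,0.0038,-0.034,0,-1],[0,0,0,0.0038,-0.0143,0,-1],[0,0,0,0,0,0,-1]]}}

```text
time: 5.15
ee_pos: [0.5201, 0.1016, 0.1813]
eef_rot: [-179.9, -0.0, -7.6]
ft_force: [0.9, -0.5, 0.2]
gripper_width: 0.0133
grip_force: 29.3
```

```bash
python3 - <<'E'
from h import *
s=snap('scene');o=telemetry.observe();e=o['ee_pos'];print(e,o['eef_rot'],o['ft_force'],o['gripper_width'])
p=np.load('tester.npy');c=proj(s,[.55,.09,.06]).astype(int);f=5
w=cv2.resize(s['image'][c[1]-60:c[1]+50,c[0]-75:c[0]+65],None,fx=f,fy=f,interpolation=cv2.INTER_CUBIC)
for q in [tw(p,(.109,.04,.012)),tw(p,(.109,-.04,.012)),e-[0,0,.058],e+[0,0,.019]]:
    a=((proj(s,q)-c+[75,60]+.5)*f).astype(int);print(a);cv2.circle(w,tuple(a.tolist()),3,(0,0,255),1)
cv2.imwrite('pics/s2.png',w)
E
```

```text
[0.51953931 0.0986496  0.18103809] [-1.79965348e+02  2.15934631e-02 -7.70466345e+00] [-0.01926608 -1.05572549 -0.26927696] 0.013245701228006843
[413 415]
[332 351]
[405 219]
[401  72]
```

View pics/s2.png

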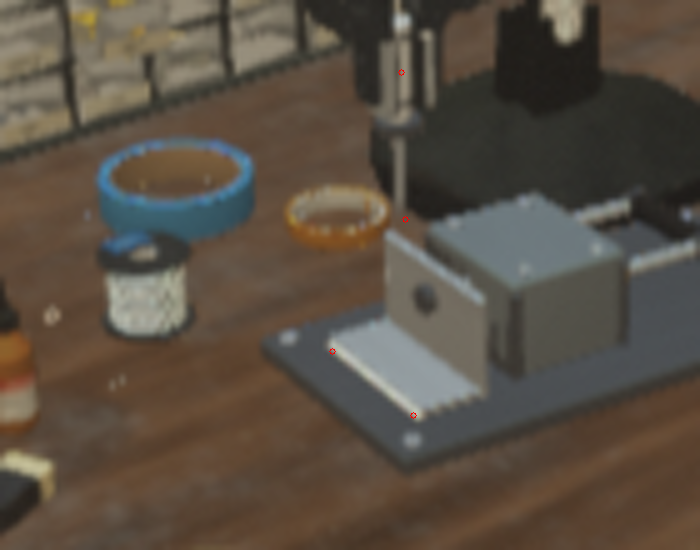

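The red projected seam ends at (413,415) and (332,351) fall on the white seam. The scriber hangs upright with its tip near (400,212), so I descend.

Emit:
{"name": "step_arm", "arguments": {"series": [[0,0,0,0,0.001,0.02,-1],[0,0,0,0,0.001,0.02,-1],[0,0,0,0,0,0.02,-1],[0,0,0,0,0,0.02,-1],[0,0,0,0,0,0.012,-1],[0,0,0,0,0,0.005,-1],[0,0,0,0,0,0.004,-1],[0,0,0,0,0,0.003,-1],[0,0,0,0,0,0,-1],[0,0,0,0,0,0,-1]]}}

```text
time: 6.03
ee_pos: [0.5197, 0.0944, 0.0779]
eef_rot: [-180.0, -0.1, -7.9]
ft_force: [0.5, 0.4, -0.4]
gripper_width: 0.0129
grip_force: 29.3
```

```bash
python3 - <<'E'
from h import *
L=[telemetry.observe()['ee_pos'] for _ in range(5)];print(np.round(L,4).tolist())
p=np.load('tester.npy');f=10;R=[];e=None
for n in('scene','top'):
    s=snap(n);e=telemetry.observe()['ee_pos'] if e is None else e
    c=proj(s,[.535,.093,.04]).astype(int)
    w=cv2.resize(s['image'][c[1]-25:c[1]+25,c[0]-35:c[0]+35],None,fx=f,fy=f,interpolation=cv2.INTER_CUBIC)
    for q in [tw(p,(.109,.04,.012)),tw(p,(.109,-.04,.012)),e-[0,0,.058]]:
        a=((proj(s,q)-c+[35,25]+.5)*f).astype(int);print(a);cv2.circle(w,tuple(a.tolist()),3,(0,0,255),1)
    R.append(w[:,:])
cv2.imwrite('pics/s3.png',cv2.resize(R[0],(700,500)))
print(e)
E
```

```text
[[0.5197, 0.0944, 0.0779], [0.5197, 0.0944, 0.0779], [0.5197, 0.0944, 0.0779], [0.5197, 0.0944, 0.0779], [0.5197, 0.0944, 0.0779]]
[386 381]
[225 253]
[390 352]
[352 325]
[399  13]
[358 323]
[0.51977843 0.09452279 0.07800869]
```

View pics/s3.png

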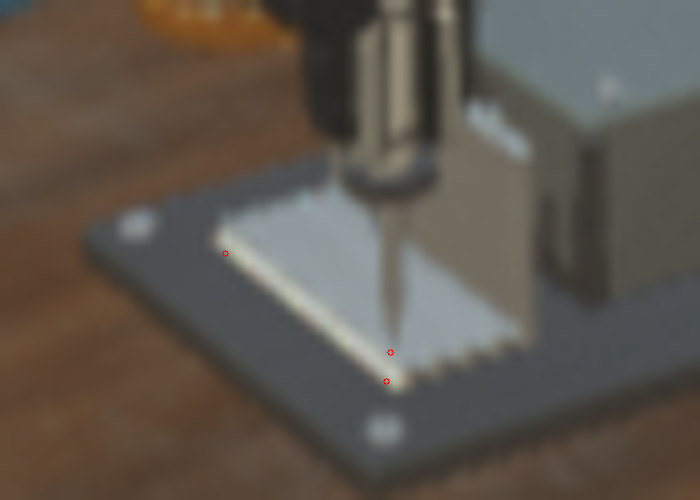

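The tip is at (395,345), just above the near end of the white seam at (400,382). Allowing for its 8 mm height, it lies on the seam line. I lower it 5 mm and sweep.

Emit:
{"name": "step_arm", "arguments": {"series": [[0,0,0,0,0,0.002,-1],[0,0,0,0,0,0.002,-1],[0,0,0,0,0,0.001,-1],[0,0,0,0,0,0,-1],[0,0,0,0,0,0,-1],[0,0,0,0,0,0,-1],[0,0,0,0.002,0,0,-1],[0,0,0,0.003,0,0,-1],[0,0,0,0.003,0,0,-1],[0,0,0,0.003,0,0,-1]]}}

```text
time: 6.97
ee_pos: [0.5293, 0.094, 0.072]
eef_rot: [-180.0, 0.1, -7.9]
ft_force: [-2.6, 5.1, 0.3]
gripper_width: 0.0136
grip_force: 29.8
```

Emit:
{"name": "step_arm", "arguments": {"series": [[0,0,0,0.003,0,0,-1],[0,0,0,0.003,0,0,-1],[0,0,0,0.003,0,0,-1],[0,0,0,0.003,0,0,-1],[0,0,0,0.003,0,0,-1],[0,0,0,0.003,0,0,-1],[0,0,0,0.003,0,0,-1],[0,0,0,0.003,0,0,-1],[0,0,0,0.003,0,0,-1],[0,0,0,0.003,0,0,-1]]}}

```text
time: 7.8
ee_pos: [0.5592, 0.0897, 0.072]
eef_rot: [-180.0, 0.1, -7.9]
ft_force: [-2.2, 5.4, 1.0]
gripper_width: 0.0132
grip_force: 29.8
```

Emit:
{"name": "step_arm", "arguments": {"series": [[0,0,0,0.003,-0.0008,0,-1],[0,0,0,0.003,-0.0007,0,-1],[0,0,0,0.003,0,0,-1],[0,0,0,0.003,0,0,-1],[0,0,0,0.003,0,0,-1],[0,0,0,0.003,0,0,-1],[0,0,0,0.003,0,0,-1],[0,0,0,0.003,0,0,-1],[0,0,0,0.003,0,0,-1],[0,0,0,0.003,0,0,-1]]}}

```text
time: 8.63
ee_pos: [0.5902, 0.086, 0.0723]
eef_rot: [180.0, -0.0, -7.9]
ft_force: [-1.4, 1.7, -0.3]
gripper_width: 0.0134
grip_force: 29.5
```

Emit:
{"name": "step_arm", "arguments": {"series": [[0,0,0,0.003,0,0,-1],[0,0,0,0.003,0,0,-1],[0,0,0,0.003,0,0,-1],[0,0,0,0.002,0,0,-1],[0,0,0,0,0,0,-1],[0,0,0,0,0,0,-1],[0,0,0,0,0,0,-1],[0,0,0,0,0,0,-1],[0,0,0,0,0,0,-1],[0,0,0,0,0,0,-1]]}}

```text
time: 9.47
ee_pos: [0.6007, 0.0847, 0.0724]
eef_rot: [180.0, -0.0, -7.9]
ft_force: [-0.1, -0.1, -0.1]
gripper_width: 0.0132
grip_force: 29.4
```

```bash
python3 - <<'E'
from h import *
p=np.load('tester.npy');f=10
s=snap('scene');e=telemetry.observe()['ee_pos']
c=proj(s,[.56,.09,.04]).astype(int)
w=cv2.resize(s['image'][c[1]-25:c[1]+25,c[0]-35:c[0]+35],None,fx=f,fy=f,interpolation=cv2.INTER_CUBIC)
for q in [tw(p,(.109,.04,.012)),tw(p,(.109,-.04,.012)),e-[0,0,.058]]:
    a=((proj(s,q)-c+[35,25]+.5)*f).astype(int);print(a);cv2.circle(w,tuple(a.tolist()),3,(0,0,255),1)
cv2.imwrite('pics/s4.png',w);print(e)
E
```

```text
[446 421]
[285 293]
[283 282]
[0.60066288 0.08470178 0.07234828]
```

View pics/s4.png

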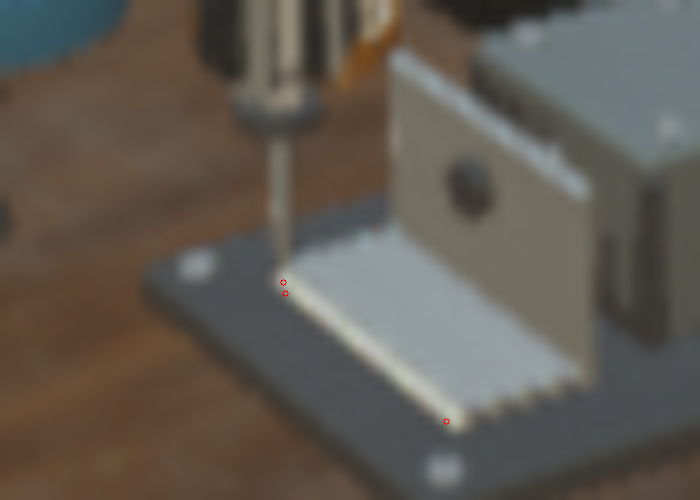

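The tip is at (285,268), on the far end of the seam. Now I lift and carry the scriber back to the block.

Emit:
{"name": "step_arm", "arguments": {"series": [[0,0,0,0,0,-0.02,-1],[0,0,0,0,0,-0.03,-1],[0,0,0,0,0,-0.03,-1],[0,0,0,0,0,-0.03,-1],[0,0,0,-0.0097,0.0327,0,-1],[0,0,0,-0.0097,0.0327,0,-1],[0,0,0,-0.0097,0.0327,0,-1],[0,0,0,-0.0097,0.0327,0,-1],[0,0,0,-0.0097,0.0327,0,-1],[0,0,0,-0.0097,0.0327,0,-1]]}}

```text
time: 10.35
ee_pos: [0.5147, -0.1031, 0.1824]
eef_rot: [180.0, 0.0, -7.9]
ft_force: [-0.1, -0.2, -0.9]
gripper_width: 0.0131
grip_force: 29.4
```

Emit:
{"name": "step_arm", "arguments": {"series": [[0,0,0,-0.0097,0.0327,0,-1],[0,0,0,-0.0097,0.0327,0,-1],[0,0,0,-0.0097,0.0327,0,-1],[0,0,0,-0.0097,0.0327,0,-1],[0,0,0,-0.0097,0.0327,0,-1],[0,0,0,-0.0097,0.0327,0,-1],[0,0,0,-0.0097,0.0327,0,-1],[0,0,0,-0.0097,0.0327,0,-1],[0,0,0,0,0,0,-1],[0,0,0,0,0,0,-1]]}}

```text
time: 11.18
ee_pos: [0.4013, -0.352, 0.1822]
eef_rot: [180.0, 0.0, -8.2]
ft_force: [0.3, 0.1, -0.6]
gripper_width: 0.0131
grip_force: 29.4
```

Emit:
{"name": "step_arm", "arguments": {"series": [[0,0,0,0,0,0.02,-1],[0,0,0,0,0,0.02,-1],[0,0,0,0,0,0.015,-1],[0,0,0,0,0,0.008,-1],[0,0,0,0,0,0,-1],[0,0,0,0,0,0,-1],[0,0,0,0,0,0,-1],[0,0,0,0,0,0,-1],[0,0,0,0,0,0,-1],[0,0,0,0,0,0,-1]]}}

```text
time: 12.02
ee_pos: [0.4035, -0.3502, 0.12]
eef_rot: [180.0, -0.1, -7.9]
ft_force: [0.5, -1.1, 0.1]
gripper_width: 0.013
grip_force: 29.4
```

```bash
python3 - <<'E'
from h import *
s=snap('scene');o=telemetry.observe();e=o['ee_pos'];print(e,o['eef_rot'])
c=proj(s,[.403,-.35,.07]).astype(int);f=10
w=cv2.resize(s['image'][c[1]-30:c[1]+30,c[0]-30:c[0]+30],None,fx=f,fy=f,interpolation=cv2.INTER_CUBIC)
for q in [(.4032,-.349,.05),e-[0,0,.058]]:
    a=((proj(s,q)-c+[30,30]+.5)*f).astype(int);print(a);cv2.circle(w,tuple(a.tolist()),3,(0,0,255),1)
cv2.imwrite('pics/s5.png',w)
E
```

```text
[ 0.40337358 -0.35015325  0.11981852] [ 1.79974715e+02 -4.79921418e-02 -7.92277553e+00]
[304 378]
[310 338]
```

View pics/s5.png

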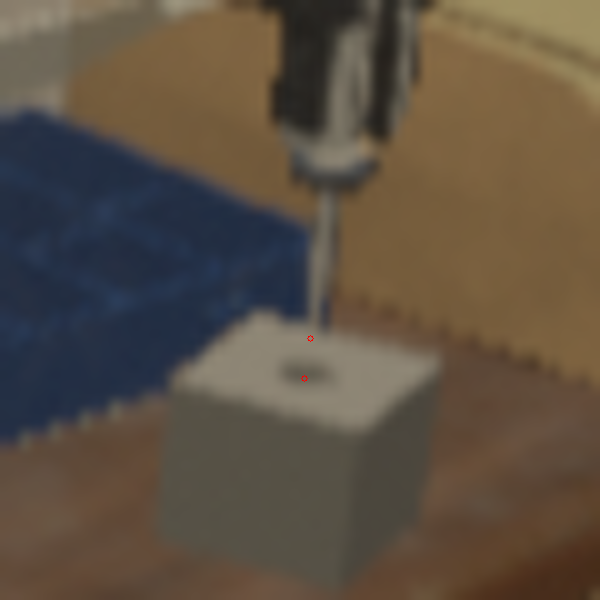

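The tip is at (317,330) and the hole at (306,374). Dropped vertically, the tip would be about 2 mm to the right of the hole's middle, so I nudge it and lower.

Emit:
{"name": "step_arm", "arguments": {"series": [[0,0,0,0.0008,-0.0013,0.005,-1],[0,0,0,0,0,0.008,-1],[0,0,0,0,0,0.008,-1],[0,0,0,0,0,0.008,-1],[0,0,0,0,0,0.008,-1],[0,0,0,0,0,0.008,-1],[0,0,0,0,0,0.006,-1],[0,0,0,0,0,0.003,-1],[0,0,0,0,0,0.002,-1],[0,0,0,0,0,0,-1]]}}

```text
time: 12.9
ee_pos: [0.4039, -0.3487, 0.0629]
eef_rot: [-180.0, 0.0, -7.9]
ft_force: [0.7, -1.1, -0.1]
gripper_width: 0.013
grip_force: 29.4
```

```bash
python3 -c "
from h import *
o=telemetry.observe();print(o['ee_pos'],o['ft_force'],o['torque'])"
```

```text
[ 0.40394406 -0.34870879  0.06290472] [ 0.66500908 -1.05527229 -0.0734871 ] [ 0.00482355 -0.02142695  0.02356165]
```

Emit:
{"name": "step_arm", "arguments": {"series": [[0,0,0,0,0,0.001,-1],[0,0,0,0,0,0.0005,-1],[0,0,0,0,0,0,-1],[0,0,0,0,0,0,-0.6],[0,0,0,0,0,0,-0.2],[0,0,0,0,0,0,0.3],[0,0,0,0,0,0,0.7],[0,0,0,0,0,0,1],[0,0,0,0,0,0,1],[0,0,0,0,0,0,1]]}}

```text
time: 13.73
ee_pos: [0.4041, -0.3488, 0.0618]
eef_rot: [180.0, -0.0, -7.9]
ft_force: [0.9, -0.6, -0.0]
gripper_width: 0.0855
grip_force: 0.0
```

Emit:
{"name": "step_arm", "arguments": {"series": [[0,0,0,0,0,0,1],[0,0,0,0,0,0,1],[0,0,0,0,0,0,1],[0,0,0,0,0,-0.01,1],[0,0,0,0,0,-0.02,1],[0,0,0,0,0,-0.025,1],[0,0,0,0,0,-0.025,1],[0,0,0,0,0,-0.03,1],[0,0,0,0,0,0,1],[0,0,0,0,0,0,1]]}}

```text
time: 14.57
ee_pos: [0.4052, -0.3496, 0.1743]
eef_rot: [179.9, -0.2, -7.9]
ft_force: [-0.3, 0.5, -0.3]
gripper_width: 0.0858
grip_force: 0.0
```

```bash
python3 - <<'E'
from h import *
s=snap('scene');c=proj(s,[.403,-.35,.07]).astype(int)
a=cv2.resize(s['image'][c[1]-30:c[1]+30,c[0]-30:c[0]+30],(400,400),interpolation=cv2.INTER_CUBIC)
c=proj(s,[.50,-.11,.05]).astype(int);print(c)
b=cv2.resize(s['image'][c[1]-28:c[1]+28,c[0]-28:c[0]+28],(400,400),interpolation=cv2.INTER_CUBIC)
cv2.imwrite('pics/s6.png',np.hstack([a,b]))
E
```

```text
[384 231]
```

View pics/s6.png

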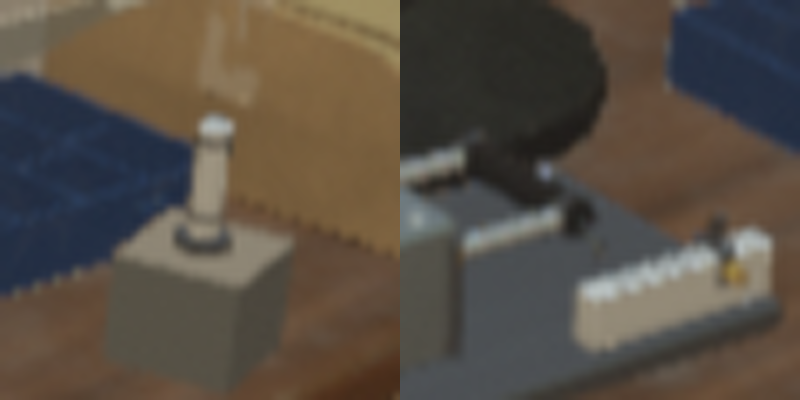

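The scriber stands in its block (215,180 in the left half). The right half shows the cross handle, the pointer at (598,250) and the marker saddle at (720,235). Now I go to the handle.

Emit:
{"name": "step_arm", "arguments": {"series": [[0,0,0,0.0116,-0.0337,0,0.2],[0,0,0,0.0116,-0.0337,0,0.2],[0,0,0,0.0116,-0.0337,0,0.2],[0,0,0,0.0116,-0.0337,0,0.2],[0,0,0,0.0116,-0.0337,0,0.2],[0,0,0,0.0116,-0.0337,0,0.2],[0,0,0,0.0116,-0.0337,0,0.2],[0,0,0,0.0116,-0.0337,0,0.2],[0,0,0,0,0,0.03,0.2],[0,0,0,0,0,0.03,0.2]]}}

```text
time: 15.45
ee_pos: [0.535, -0.0913, 0.1115]
eef_rot: [-179.9, -0.2, -7.6]
ft_force: [-0.6, -0.5, -1.0]
gripper_width: 0.0514
grip_force: 0.0
```

Emit:
{"name": "step_arm", "arguments": {"series": [[0,0,0,0,0,0.015,0.2],[0,0,0,0,0,0,0.2],[0,0,0,0,0,0,0.2],[0,0,0,0,0,0,0.2],[0,0,0,0,0,0,0.2],[0,0,0,0,0,0,0.2],[0,0,0,0,0,0,0.2],[0,0,0,0,0,0,0.2],[0,0,0,0,0,0,0.2],[0,0,0,0,0,0,0.2]]}}

```text
time: 16.28
ee_pos: [0.5332, -0.0946, 0.097]
eef_rot: [180.0, -0.0, -7.9]
ft_force: [-0.9, 0.3, -0.8]
gripper_width: 0.0512
grip_force: 0.0
```

```bash
python3 - <<'E'
from h import *
s=snap('scene');o=telemetry.observe();e=o['ee_pos'];print(e,o['eef_rot'],o['gripper_width'])
p=np.load('tester.npy');f=9
c=proj(s,[.53,-.1,.07]).astype(int)
w=cv2.resize(s['image'][c[1]-30:c[1]+30,c[0]-40:c[0]+40],None,fx=f,fy=f,interpolation=cv2.INTER_CUBIC)
for q in [tw(p,(-.0755,.0,.0575)),tw(p,(-.0755,.05,.04)),tw(p,(-.1195,.0585,.05)),e]:
    a=((proj(s,q)-c+[40,30]+.5)*f).astype(int);print(a);cv2.circle(w,tuple(a.tolist()),3,(0,0,255),1)
cv2.imwrite('pics/s7.png',w)
E
```

```text
[ 0.53316822 -0.09457447  0.0969516 ] [ 1.79998087e+02 -1.24027042e-02 -7.91981186e+00] 0.051408644312056925
[337 315]
[438 431]
[575 373]
[348 194]
```

View pics/s7.png

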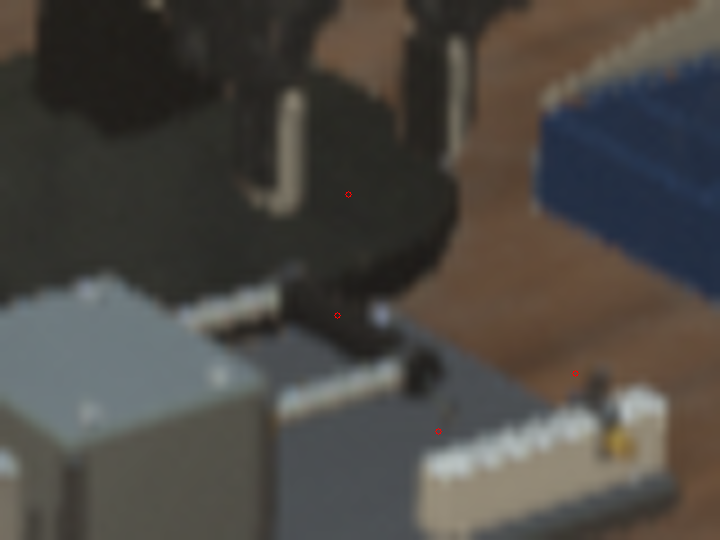

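The fingers at (285,210) and (450,165) straddle the bar at (350,322), so I descend and pinch it.

Emit:
{"name": "step_arm", "arguments": {"series": [[0,0,0,0,0,0.02,0.2],[0,0,0,0,0,0.02,0.2],[0,0,0,0,0,0.015,0.2],[0,0,0,0,0,0.01,0.2],[0,0,0,0,0,0,0.2],[0,0,0,0,0,0,0],[0,0,0,0,0,0,-0.3],[0,0,0,0,0,0,-0.6],[0,0,0,0,0,0,-1],[0,0,0,0,0,0,-1]], "grip_force": 45}}

```text
time: 17.17
ee_pos: [0.5339, -0.0953, 0.0329]
eef_rot: [180.0, -0.1, -8.0]
ft_force: [-0.9, -3.8, 5.7]
gripper_width: 0.0135
grip_force: 43.9
```

Emit:
{"name": "step_arm", "arguments": {"series": [[0,0,0,0,0,0,-1],[0,0,0,0,0,0,-1],[0,0,0,0,0,0,-1],[0,0,0,0,0,0,-1],[0,0,0,0,0,0,-1],[0,0,0,0,0,0,-1],[0,0,0,0,0,0,-1],[0,0,0,0,0,0,-1],[0,0,0,0,0,0,-1],[0,0,0,0,0,0,-1]]}}

```text
time: 18.0
ee_pos: [0.5339, -0.0953, 0.0329]
eef_rot: [180.0, -0.1, -8.0]
ft_force: [-1.3, -1.8, 6.5]
gripper_width: 0.0133
grip_force: 43.9
```

Emit:
{"name": "step_arm", "arguments": {"series": [[0,0,0,0,0.004,0,-1],[0,0,0,0,0.004,0,-1],[0,0,0,0,0.004,0,-1],[0,0,0,0,0.004,0,-1],[0,0,0,0,0.004,0,-1],[0,0,0,0,0.004,0,-1],[0,0,0,0,0.004,0,-1],[0,0,0,0,0.004,0,-1],[0,0,0,0,0.003,0,-1],[0,0,0,0,0,0,-1]]}}

```text
time: 18.83
ee_pos: [0.5293, -0.1273, 0.0329]
eef_rot: [-179.9, -0.1, -7.9]
ft_force: [-1.2, 6.4, 7.0]
gripper_width: 0.0136
grip_force: 44.3
```

Emit:
{"name": "step_arm", "arguments": {"series": [[0,0,0,0,0,0,-1],[0,0,0,0,0,0,-1],[0,0,0,0,0,0,-1],[0,0,0,0,0,0,-1],[0,0,0,0,0,0,-1],[0,0,0,0,0,0,-1],[0,0,0,0,0,0,-1],[0,0,0,0,0,0,-1],[0,0,0,0,0,0,-1],[0,0,0,0,0,0,-1]]}}

```text
time: 19.67
ee_pos: [0.5294, -0.1267, 0.0329]
eef_rot: [-179.9, -0.1, -7.8]
ft_force: [-1.4, 5.9, 7.8]
gripper_width: 0.0134
grip_force: 44.3
```

```bash
python3 - <<'E'
from h import *
p=np.load('tester.npy')
t=snap('top');e=telemetry.observe()['ee_pos'];print(e)
s=snap('scene')
R=[]
for q,f,S in ((s,16,25),(t,16,25)):
    c=proj(q,tw(p,(-.116,.054,.045))).astype(int);print(c)
    w=cv2.resize(q['image'][c[1]-S:c[1]+S,c[0]-S:c[0]+S],(400,400),interpolation=cv2.INTER_CUBIC)
    # draw line through visible places at pointer-predicted x
    X=-.0787-.035
    for k in [tw(p,(X,.05,.04)),tw(p,(X,.0585,.05)),tw(p,(X-.01,.05,.04)),tw(p,(X-.01,.0585,.05))]: print(((proj(q,k)-c+S+.5)*8).round(0))
    R.append(w)
cv2.imwrite('pics/s8.png',np.hstack(R))
E
```

```text
[ 0.52940517 -0.12664419  0.03287973]
[395 234]
[192. 218.]
[210. 201.]
[215. 210.]
[233. 193.]
[386 272]
[197. 192.]
[198. 219.]
[229. 197.]
[230. 224.]
```

View pics/s8.png

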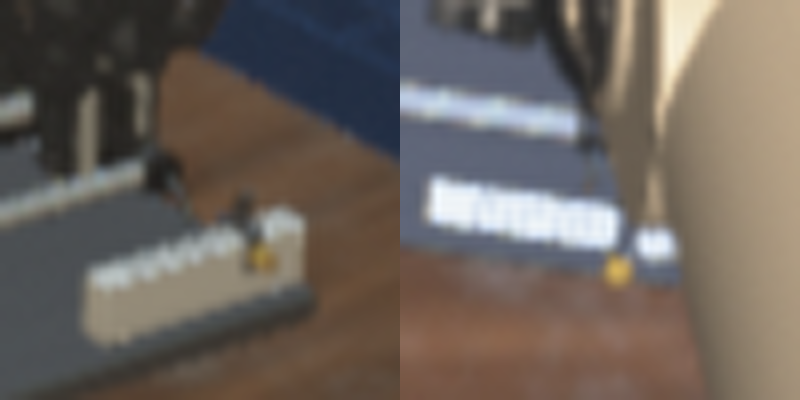

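In the top view (right half) the pointer is at (593,180) and the marker gap at (628,235), so about 11 mm remain. I pull 9 mm and then measure again.

Emit:
{"name": "step_arm", "arguments": {"series": [[0,0,0,0,0.002,0,-1],[0,0,0,0,0.002,0,-1],[0,0,0,0,0.002,0,-1],[0,0,0,0,0.0015,0,-1],[0,0,0,0,0.0015,0,-1],[0,0,0,0,0,0,-1],[0,0,0,0,0,0,-1],[0,0,0,0,0,0,-1],[0,0,0,0,0,0,-1],[0,0,0,0,0,0,-1]]}}

```text
time: 20.6
ee_pos: [0.5282, -0.1351, 0.0329]
eef_rot: [-179.8, -0.1, -7.8]
ft_force: [-1.2, 7.6, 7.9]
gripper_width: 0.0132
grip_force: 44.3
```

```bash
python3 - <<'E'
from h import *
p=np.load('tester.npy')
t=snap('top');e=telemetry.observe()['ee_pos'];print(e)
s=snap('scene')
R=[]
for q,S in ((s,18),(t,18)):
    c=proj(q,tw(p,(-.118,.054,.045))).astype(int)
    R.append(cv2.resize(q['image'][c[1]-S:c[1]+S,c[0]-S:c[0]+S],(400,400),interpolation=cv2.INTER_CUBIC))
    f=400/36
    for n,X in(('-.118',-.118),('-.123',-.123)):print(n,[((proj(q,tw(p,k))-c+S+.5)*f).round(0).tolist() for k in((X,.05,.04),(X,.0585,.05))])
cv2.imwrite('pics/s9.png',np.hstack(R))
E
```

```text
[ 0.52818415 -0.13505121  0.03288426]
-.118 [[203.0, 220.0], [227.0, 196.0]]
-.123 [[219.0, 215.0], [244.0, 191.0]]
-.118 [[215.0, 192.0], [216.0, 229.0]]
-.123 [[237.0, 195.0], [239.0, 232.0]]
```

View pics/s9.png

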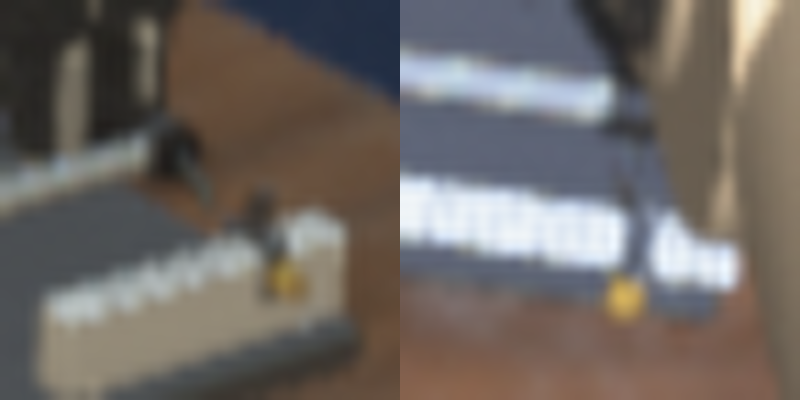

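The pointer is at (626,185) and the marker gap is centred at (637,235) in the top view, which leaves about 3 mm. The arm's travel says the same, so I pull 3 mm more and hold.

Emit:
{"name": "step_arm", "arguments": {"series": [[0,0,0,0,0.001,0,-1],[0,0,0,0,0.001,0,-1],[0,0,0,0,0.001,0,-1],[0,0,0,0,0,0,-1],[0,0,0,0,0,0,-1],[0,0,0,0,0,0,-1],[0,0,0,0,0,0,-1],[0,0,0,0,0,0,-1],[0,0,0,0,0,0,-1],[0,0,0,0,0,0,-1]]}}

```text
time: 21.53
ee_pos: [0.5278, -0.1379, 0.0328]
eef_rot: [-179.8, -0.1, -7.8]
ft_force: [-1.2, 7.3, 7.8]
gripper_width: 0.0131
grip_force: 44.4
```

```bash
python3 -c "
from h import *
o=telemetry.observe();print(o['ee_pos'],o['ft_force'],o['joint_velocities'],o['grip_force']);print(order.hand_in())"
```

```text
[ 0.52778181 -0.13785246  0.03284615] [-1.22689329  7.27960335  7.75487022] [ 0.05834136 -0.04437058 -0.04215439 -0.03909302 -0.00106421  0.12214484
  0.08774987] 44.37917411327362
the job is handed in; nothing more can be done
None
```

I handed the job in after 21.5 s of robot time with no verdict returned: the seam is traced end to end, the scriber is back in its block, and the handle is held about level with the marker (by my estimate within 1 mm; I took no picture after the last 3 mm of pull).

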